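Find the full salt cellar by its weight and set it out open

ROBOT

A 6-joint arm with a two-finger parallel gripper is mounted at the origin on the work surface. World frame = base frame: x ahead of the robot, y to its left, z up, the work surface at z = 0. Lengths are in m, angles in degrees, forces in N, time in s.
With the tool pointing down it reaches from about 0.3 to 0.75 m from the base axis. Payload 8.5 kg.
Tool frame: the origin (TCP) lies on the centre line of the jaws, within the pads' length; the fingertips stand 17 mm ahead of it and the grasp point (between the pads) lies 2 mm behind it; z points along the fingers, y is the line along which they close (so a half turn about z gives the same grasp; the last joint's range is limited). The gripper opens to 85 mm and grips with 20 to 120 N. Pads are 22 mm wide; open, the fingers measure 114 mm over their backs; the gripper's body (76 mm by 85 mm) begins 54 mm behind the grasp point. The pads swing forward as they close: fully open they stand 13 mm farther back than shut.
Start: joints at [56.419, 21.807, 74.336, -0, 83.858, -12.336], TCP at [0.199, 0.513, 0.248] pointing down, gripper open.
Joint ranges: [-178.18, 178.18], [-50.72, 133.34], [12.68, 142.11], [-81.47, 261.47], [9.98, 163.14], [-165.26, 165.26]. Speed limits (degrees/s): [136.94, 136.94, 180, 180, 180, 180].

INTERFACE

Orientations are given as a 3x3 rotation matrix whose columns are the frame's x, y, z axes.
In Python, from rig import env gives the robot as it stands.
- The arm moves only by the shell command python3 -m handwheel 'ROWS' [OPENING] [FORCE]. ROWS is JSON, a list that holds one entry, the list of rows, each a list of 4 numbers: the shift along the tool's x, y, z in m, then the turn about the tool's z in rad. In form: [[[x, y, z, roll], ...]]. A call has 1 to 5 rows; each row shifts and turns the commanded pose from where the row before left it, along the tool's axes as they then stand; what a row does not reach is not made up. A row lasts 1/12 s, in which the tool goes at most 41.7 mm and 7.16 degrees, less where a joint would pass 70% of its speed; a pose out of reach is approached as far as the arm can. A call is refused whole if a number of a shift passes 0.0417 or a number of a turn 0.125, either way. A call with a gripper value outside its range is refused whole. OPENING is the opening in per cent of the stroke, from 0 (shut) to 100 (fully open), set as the call begins (- or left out, the last holds). The fingers move at their own pace and stop on an object; FORCE is the grip in N (left out, the last holds). Time passes only in rows, so rows that do not move let the fingers close. It gives the time, the measured TCP pose, the force and the opening at its end, in the units of the state.
- env.observe(): the state, without advancing time (a new reading comes with each control period).
- env.get_image(name): name is "side" or "top"; returns (picture, depth): 384x512x3 uint8, red, green, blue; 384x512 float32, m along the optical axis (not along the pixel's ray), 0 where there is no reading.
- env.camera_params(name): a dict with "K" (3x3 intrinsics, pixels), "rvec" (rotation vector, rad) and "tvec" (3), from world to camera coordinates, as OpenCV has them. Camera axes: x right, y down, z forward; pixel columns grow to the right and rows downward; lengths in m; the calibration is good to about 2 mm. A picture is of the moment at which its call begins. camera_params takes no time and is no camera call.
- env.close_job(): hands the job in, once; it reports no verdict.
The state is a dict: "time_s": time; "q": joint angles; "qvel": joint speeds; "joint_efforts": joint torques, N m; "position": TCP position; "tool_rot": TCP orientation; "ft_force": force on the tool from outside, world axes, zero at the start; "wrist_torque": the same for the moment, N m; "grip_width": finger opening in m.
Only numpy, scipy, OpenCV 4.12 (cv2) and the standard library are available. Lean on these libraries where they do the work, as an engineer would, in place of code of your own. Each camera call takes 0.05 s, during which the arm holds its last target. There are 200 camera calls.

TASK

One of the three closed salt cellars holds a solid block of rock salt and the other two are empty: feel by lifting which one is heavy, and stand that one upright in the middle of the wooden coaster without a bang. Once it is standing there, let go and press its thumb lever down to flip its lid fully open. Open no cellar that is off the coaster, leave the two empty ones shut and upright on the counter, and do not disturb the cup, griddle and turner.

Things in the scene. Friction and masses are not known exactly. Their poses are not given: they have to be found in the camera images.
- cellar_a: salt cellar a: white plastic box 74 (x) x 54 (y) mm; all three look alike, any may be the full one. Origin: centre of underside, z up. Chamber 76 mm high from x -37 to +12 mm, then a step 58 mm high to x +37. Lid over the chamber 50 mm wide, top at 83 mm; thumb lever up to 98 mm. Grasp across the 54 mm side walls. Weighs 110 to 140 g empty, 270 to 380 g full.
- cellar_b: salt cellar b: white plastic box 74 (x) x 54 (y) mm; all three look alike, any may be the full one. Origin: centre of underside, z up. Chamber 76 mm high from x -37 to +12 mm, then a step 58 mm high to x +37. Lid over the chamber 50 mm wide, top at 83 mm; thumb lever up to 98 mm. Grasp across the 54 mm side walls. Weighs 110 to 140 g empty, 270 to 380 g full.
- cellar_c: salt cellar c: white plastic box 74 (x) x 54 (y) mm; all three look alike, any may be the full one. Origin: centre of underside, z up. Chamber 76 mm high from x -37 to +12 mm, then a step 58 mm high to x +37. Lid over the chamber 50 mm wide, top at 83 mm; thumb lever up to 98 mm. Grasp across the 54 mm side walls. Weighs 110 to 140 g empty, 270 to 380 g full.
- lid_a (a joint): flip lid of salt cellar a, rad: 0 shut, 1.05 fully open at its stop. Hinge pin along y at x +14, z 84 mm of the cellar. The thumb lever behind the pin (+x side) is one piece with the lid: pressing it down opens the lid; a stiff hinge (1 to 2 N at the lever) keeps it where left.
- lid_b (a joint): flip lid of salt cellar b, rad: 0 shut, 1.05 fully open at its stop. Hinge pin along y at x +14, z 84 mm of the cellar. The thumb lever behind the pin (+x side) is one piece with the lid: pressing it down opens the lid; a stiff hinge (1 to 2 N at the lever) keeps it where left.
- lid_c (a joint): flip lid of salt cellar c, rad: 0 shut, 1.05 fully open at its stop. Hinge pin along y at x +14, z 84 mm of the cellar. The thumb lever behind the pin (+x side) is one piece with the lid: pressing it down opens the lid; a stiff hinge (1 to 2 N at the lever) keeps it where left.
- lever_a (a point): axis of the bar (10 mm thick, 18 mm wide along y) at the end of the thumb lever of cellar a, 26 mm from the hinge pin. In the cellar's frame: x +38, z 93 mm with the lid shut; x +34, z 67 mm fully open. Press straight down at x about +40 mm until the stop is felt (5 to 6 N).
- lever_b (a point): axis of the bar (10 mm thick, 18 mm wide along y) at the end of the thumb lever of cellar b, 26 mm from the hinge pin. In the cellar's frame: x +38, z 93 mm with the lid shut; x +34, z 67 mm fully open. Press straight down at x about +40 mm until the stop is felt (5 to 6 N).
- lever_c (a point): axis of the bar (10 mm thick, 18 mm wide along y) at the end of the thumb lever of cellar c, 26 mm from the hinge pin. In the cellar's frame: x +38, z 93 mm with the lid shut; x +34, z 67 mm fully open. Press straight down at x about +40 mm until the stop is felt (5 to 6 N).
- coaster: round wooden coaster, loose, 110 mm across, 12 mm thick. Origin: centre of the underside.
- cup: glass cup, 72 mm across, 95 mm high, bystander. Origin: centre of the underside.
- griddle: square aluminium griddle, 220 x 220 mm, 24 mm high, with a wire handle at each y side reaching 145 mm from the centre, bystander. Origin: centre of the underside.
- turner: green turner, 260 mm long along its x, 13 mm high, bystander. Origin: on its underside, near the middle.
Not all that is in view belongs to the job. What is shaped like the cellar_a but green is not meant.

How it is judged:
By the outcome, as a careful person would: the job done as asked, in the order asked, and still so for the second after the job is handed in, with the robot touching nothing.
It also fails if it takes over 72 s, if anything falls off the work surface, if the arm or the gripper's body presses on something with over 40 N, if the wrist force passes 120 N, or if a joint passes its speed limit or range.

## Working session

There is one attempt and no reset: what is moved stays moved. The work goes in short steps, Python scripts to look and compute and a shell command to move; the robot and the scene stay as the last step left them, time stands still between calls to the robot, and variables do not carry over. Pictures are saved under pics/ and viewed, on a budget of 10 in all, crops included, one or two more only if the job needs it, and the job is handed in when it is done.

```bash
mkdir -p pics; cat > h.py <<'E'
from rig import env
import numpy as np, cv2
def look(n):
    im,d=env.get_image(n); p=env.camera_params(n)
    R=cv2.Rodrigues(np.array(p["rvec"],float))[0]; t=np.array(p["tvec"],float).ravel(); K=np.array(p["K"])
    v,u=np.mgrid[0:384,0:512]
    c=np.stack([(u-K[0,2])/K[0,0]*d,(v-K[1,2])/K[1,1]*d,d],-1)
    P=(c-t)@R   # world
    P[d==0]=np.nan
    return im,P
def save(f,im): cv2.imwrite(f,cv2.cvtColor(im,cv2.COLOR_RGB2BGR))
E
python3 - <<'E'
from h import *
a,P=look("top"); b,Q=look("side")
np.savez("s.npz",a=a,P=P,b=b,Q=Q)
save("pics/both.png",np.hstack([cv2.resize(a,(400,300)),cv2.resize(b,(400,300))]))
save("pics/top.png",cv2.resize(a,(800,600)))
s=env.observe();print(s)
E
```

```text
{'time_s': 0.1, 'q': array([ 5.64201522e+01,  2.18377598e+01,  7.43803121e+01, -8.94664672e-04,
        8.38571214e+01, -1.23362007e+01]), 'qvel': array([-0.01494779,  0.02264446, -0.31183797,  0.02523756, -0.1371183 ,
        0.08015758]), 'joint_efforts': array([ 3.09154973e-03, -4.49217117e+01, -2.31657565e+01, -1.61413818e-04,
        3.56999728e-03,  6.00507224e-05]), 'position': array([0.19915613, 0.51241571, 0.24776818]), 'tool_rot': array([[-9.32048565e-01,  3.62332671e-01, -7.12936018e-04],
       [ 3.62333276e-01,  9.32047951e-01, -1.10194369e-03],
       [ 2.65220353e-04, -1.28538548e-03, -9.99999139e-01]]), 'ft_force': array([0.28092918, 0.08905692, 0.20758727]), 'wrist_torque': array([-0.02658606,  0.02611729, -0.01211118]), 'grip_width': 0.08527011262406857}
```

View pics/top.png

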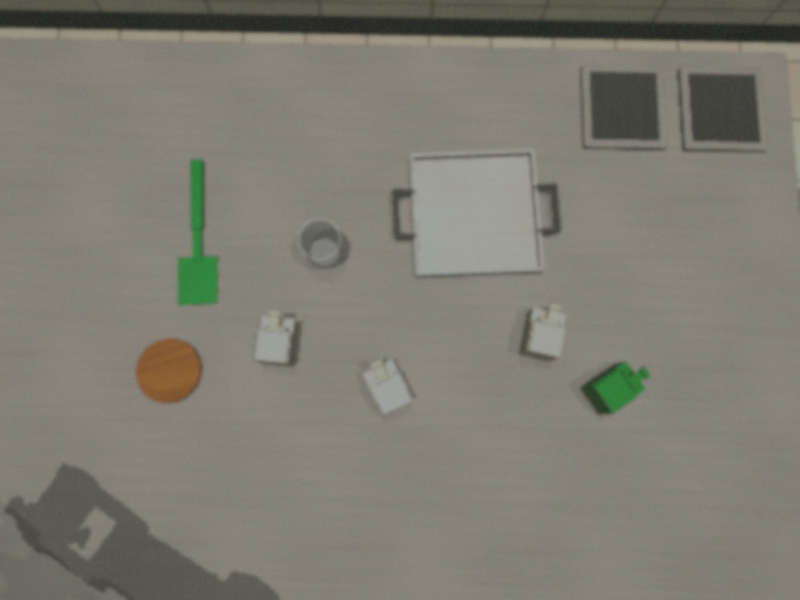

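View pics/both.png

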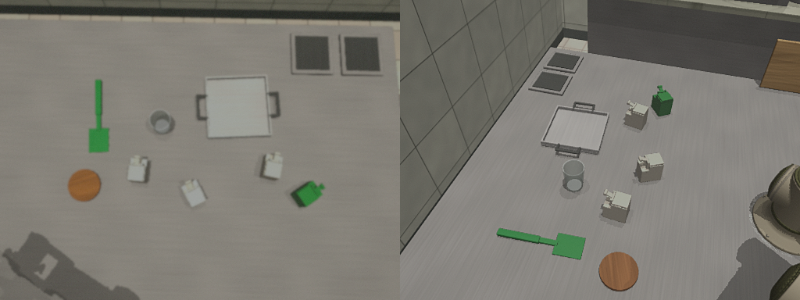

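The top view (800x600) shows three white cellars at (275,338), (387,387) and (545,332), with levers pointing up in the image. The green look-alike at (615,388) is excluded by colour. The coaster is at (168,370) and the cup at (322,243). Next I measure the poses and confirm with an enlarged crop.

```bash
python3 - <<'E'
from h import *
from scipy.optimize import minimize
s=np.load("s.npz");a,P,b,Q=s['a'],s['P'],s['b'],s['Q']
hsv=cv2.cvtColor(a,cv2.COLOR_RGB2HSV)
m=(hsv[...,1]>120)&(hsv[...,0]<20)&(np.abs(P[...,2])<.03); 
m[:200,:]&=False
c=P[m]; print("coaster",m.sum(),np.nanmedian(c,0),(np.nanmin(c,0)+np.nanmax(c,0))/2,np.ptp(c,axis=0))
allp=np.vstack([P.reshape(-1,3),Q.reshape(-1,3)]);
cols=np.vstack([a.reshape(-1,3),b.reshape(-1,3)]).astype(int)
for n,(u,v) in dict(L=(275,338),M=(387,387),R=(545,332),cup=(322,243)).items():
    p0=P[int(v*.64),int(u*.64)]
    out=[]
    for nm,X in (("top",P),("side",Q)):
        X=X.reshape(-1,3); k=(np.hypot(*(X[:,:2]-p0[:2]).T)<.07)&(X[:,2]>.02)&(X[:,2]<.12)
        X=X[k]; T=X[X[:,2]>.045]
        r=cv2.minAreaRect(T[T[:,2]<.087][:,:2].astype(np.float32)*1000) if len(T)>5 else None
        hi=X[X[:,2]>.088]
        st=X[(X[:,2]>.05)&(X[:,2]<.064)]
        ld=X[(X[:,2]>.074)&(X[:,2]<.087)]
        print(n,nm,len(X),"rect",np.round(r[0],1),np.round(r[1],1),round(r[2],1),"lever",len(hi),hi.mean(0).round(4),"lid",len(ld),ld.mean(0).round(4),"step",len(st),st.mean(0).round(4), "zmax",X[:,2].max().round(3))
        # model fit: extent of top points in body frame
        def cost(q):
            x,y,t=q; d=T[:,:2]-[x,y]; e=np.c_[d@[np.cos(t),np.sin(t)],d@[-np.sin(t),np.cos(t)]]
            o=np.maximum(np.abs(e)-[[.0]],0)
            return 0
A=cv2.resize(a[180:280,130:430],(800,267),interpolation=cv2.INTER_CUBIC)
B=cv2.resize(b[90:300,220:370],(229,320),interpolation=cv2.INTER_CUBIC)
B=cv2.resize(b[110:290,190:390],(356,320),interpolation=cv2.INTER_CUBIC)
C=np.zeros((587,800,3),np.uint8);C[:267]=A;C[267:,:356]=B
save("pics/crop.png",C)
E
```

```text
coaster 1259 [0.48438984 0.29838765 0.01358262] [0.48558257 0.29890261 0.01355205] [0.10306909 0.10522441 0.01550833]
L top 751 rect [535.9 114.1] [55.  74.9] 86.1 lever 105 [0.5589 0.1131 0.093 ] lid 416 [0.5235 0.114  0.0835] step 129 [0.5541 0.1049 0.0586] zmax 0.103
L side 1047 rect [535.2 115.1] [56.8 75.2] 87.1 lever 85 [0.5634 0.1131 0.0925] lid 448 [0.5243 0.1188 0.0821] step 203 [0.5455 0.1299 0.0569] zmax 0.101
M top 668 rect [463.1 -70.2] [74.2 53.7] 26.7 lever 103 [ 0.4838 -0.0602  0.093 ] lid 409 [ 0.4518 -0.0755  0.0835] step 119 [ 0.4868 -0.0576  0.0593] zmax 0.103
M side 923 rect [462.6 -69.9] [76.  59.2] 25.9 lever 60 [ 0.4892 -0.0561  0.0923] lid 324 [ 0.451  -0.0715  0.0818] step 224 [ 0.4708 -0.0533  0.0572] zmax 0.1
R top 788 rect [ 557.1 -326.1] [54.7 75.2] 78.6 lever 106 [ 0.5793 -0.3309  0.0928] lid 402 [ 0.5453 -0.3223  0.0833] step 131 [ 0.5723 -0.3214  0.0588] zmax 0.103
R side 683 rect [ 556.2 -325. ] [60.7 76.5] 80.7 lever 42 [ 0.586  -0.3332  0.0925] lid 231 [ 0.547  -0.32    0.0816] step 130 [ 0.5635 -0.3123  0.0569] zmax 0.099
cup top 498 rect [696.   44.5] [66.4 61.6] 20.5 lever 169 [0.7    0.0474 0.0953] lid 72 [0.7058 0.0454 0.0805] step 68 [0.7066 0.048  0.0578] zmax 0.103
cup side 882 rect [697.6  46.5] [64.8 69.3] 32.1 lever 178 [0.6963 0.0448 0.0931] lid 169 [0.6971 0.0439 0.0809] step 157 [0.6961 0.0444 0.0575] zmax 0.099
```

View pics/crop.png

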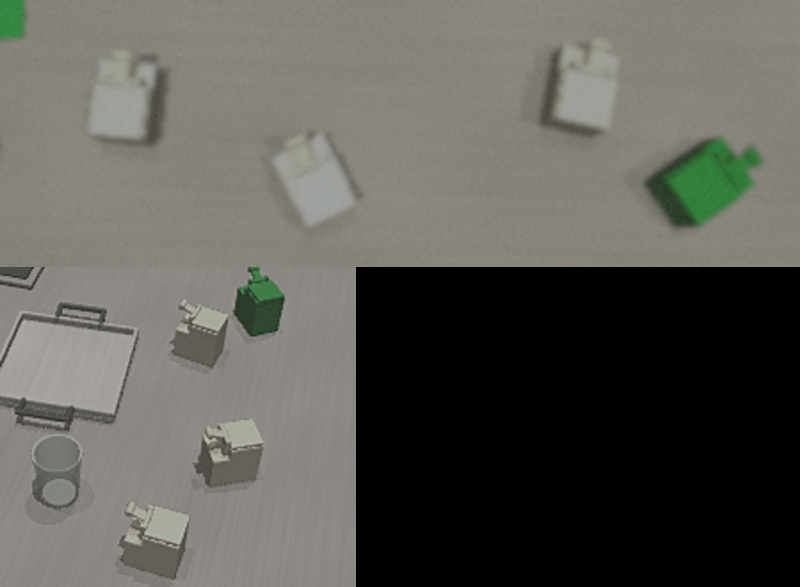

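The crop confirms it: three white cellars, all shut, standing upright with levers toward +x and yaws of about -3.5° (L), +26° (M) and -11° (R). The measured 74x54 mm sizes match the description. I start with L at (0.536, 0.114).

```bash
cat > need.py <<'E'
# python3 need.py x y z yaw(deg cellar) -> tool shifts (after roll) and roll
import sys; from h import *
x,y,z,yaw=map(float,sys.argv[1:5]); s=env.observe(); R=s["tool_rot"]; d=np.array([x,y,z])-s["position"]
cur=np.degrees(np.arctan2(R[1,1],R[0,1])); t=(yaw+90-cur+90)%180-90
print("t",s["time_s"],"pos",s["position"].round(4),"tooly",cur.round(1),"shift now",(R.T@d).round(4),"roll rad",np.radians(-t).round(4),"F",s["ft_force"].round(2),"w",round(s["grip_width"],4),"q6",s["q"][5].round(0))
c,si=np.cos(np.radians(-t)),np.sin(np.radians(-t)); Rn=R@np.array([[c,-si,0],[si,c,0],[0,0,1]])
print("shift after roll",(Rn.T@d).round(4))
E
for i in 1 2 3; do python3 -m handwheel '[[[-0.030,-0.0168,0,0],[-0.030,-0.0168,0,0],[-0.030,-0.0168,0,0],[-0.030,-0.0168,0,0],[-0.030,-0.0168,0,0]]]' 100 40 | tail -c 300; done
python3 -m handwheel '[[[0,0,0,-0.104],[0,0,0,-0.104],[0,0,0,-0.104],[0,0,0,0],[0,0,0,0]]]'
python3 need.py 0.528 0.1145 0.053 -3.5
```

```text
time_s: 0.52
position: [0.3092, 0.3786, 0.2481]
tool_rot: [[-0.932, 0.362, -0.0], [0.362, 0.932, -0.0], [0.0, -0.001, -1.0]]
ft_force: [0.8, 0.3, -0.1]
grip_width: 0.0852
time_s: 0.93
position: [0.4187, 0.2458, 0.2482]
tool_rot: [[-0.932, 0.362, -0.0], [0.362, 0.932, -0.0], [0.0, -0.0, -1.0]]
ft_force: [0.5, -0.4, -0.4]
grip_width: 0.0849
time_s: 1.35
position: [0.5281, 0.1131, 0.248]
tool_rot: [[-0.932, 0.363, -0.001], [0.363, 0.932, 0.0], [0.001, -0.0, -1.0]]
ft_force: [1.1, 0.8, 0.4]
grip_width: 0.0852
time_s: 1.77
position: [0.5273, 0.1147, 0.2481]
tool_rot: [[-0.998, 0.062, -0.001], [0.062, 0.998, 0.0], [0.001, -0.0, -1.0]]
ft_force: [0.6, 0.2, 0.7]
grip_width: 0.0852
t 1.7667 pos [0.5273 0.1147 0.2481] tooly 86.5 shift now [-9.000e-04 -1.000e-04  1.951e-01] roll rad -0.0007 F [0.6  0.2  0.66] w 0.0852 q6 -87.0
shift after roll [-9.000e-04 -1.000e-04  1.951e-01]
```

```bash
python3 -m handwheel '[[[0,0,0.025,0],[0,0,0.025,0],[0,0,0.025,0],[0,0,0.025,0],[0,0,0.025,0]]]' >/dev/null
python3 -m handwheel '[[[0,0,0.020,0],[0,0,0.020,0],[0,0,0.015,0],[0,0,0.010,0],[0,0,0.005,0]]]'
python3 -m handwheel '[[[0,0,0,0],[0,0,0,0],[0,0,0,0],[0,0,0,0],[0,0,0,0]]]' 0 40
python3 -m handwheel '[[[0,0,0,0],[0,0,0,0],[0,0,0,0],[0,0,0,0],[0,0,0,0]]]'
python3 -m handwheel '[[[0,0,-0.006,0],[0,0,-0.010,0],[0,0,-0.010,0],[0,0,-0.004,0],[0,0,0,0]]]'
for i in 1 2 3; do python3 -m handwheel '[[[0,0,0,0],[0,0,0,0]]]'; done
```

```text
time_s: 2.6
position: [0.5269, 0.1148, 0.0522]
tool_rot: [[-0.998, 0.061, -0.002], [0.061, 0.998, 0.0], [0.002, -0.0, -1.0]]
ft_force: [-0.2, -0.1, 0.4]
grip_width: 0.0857
time_s: 3.02
position: [0.528, 0.1147, 0.0544]
tool_rot: [[-0.998, 0.059, 0.002], [0.059, 0.998, -0.0], [-0.002, 0.0, -1.0]]
ft_force: [-0.3, 0.5, 6.7]
grip_width: 0.0533
time_s: 3.43
position: [0.528, 0.1147, 0.0543]
tool_rot: [[-0.998, 0.059, 0.002], [0.059, 0.998, 0.0], [-0.002, 0.0, -1.0]]
ft_force: [-0.2, 0.6, 6.2]
grip_width: 0.0535
time_s: 3.85
position: [0.528, 0.1147, 0.0848]
tool_rot: [[-0.998, 0.059, 0.003], [0.059, 0.998, -0.0], [-0.003, 0.0, -1.0]]
ft_force: [1.1, 0.6, -1.3]
grip_width: 0.0536
time_s: 4.02
position: [0.5272, 0.1147, 0.0831]
tool_rot: [[-0.998, 0.059, -0.001], [0.059, 0.998, 0.0], [0.0, -0.0, -1.0]]
ft_force: [0.0, 0.3, -1.2]
grip_width: 0.0537
time_s: 4.18
position: [0.5272, 0.1147, 0.0829]
tool_rot: [[-0.998, 0.059, -0.001], [0.059, 0.998, -0.0], [0.001, -0.0, -1.0]]
ft_force: [-0.7, -0.3, -0.4]
grip_width: 0.0538
time_s: 4.35
position: [0.5273, 0.1147, 0.0831]
tool_rot: [[-0.998, 0.059, -0.0], [0.059, 0.998, 0.0], [0.0, -0.0, -1.0]]
ft_force: [0.2, -0.8, -1.7]
grip_width: 0.0531
```

```bash
for i in 1 2 3 4 5 6 7 8 9 10; do python3 -m handwheel '[[[0,0,0,0]]]'|grep ft_; done
```

```text
ft_force: [-0.6, -0.7, -1.8]
ft_force: [-0.3, 1.1, -1.6]
ft_force: [-0.3, -0.3, -1.1]
ft_force: [0.4, 0.2, -1.3]
ft_force: [-0.1, 0.1, -0.8]
ft_force: [0.0, -0.1, -0.2]
ft_force: [0.1, -0.5, -2.5]
ft_force: [-0.6, -0.2, -0.8]
ft_force: [0.6, -0.3, -1.8]
ft_force: [0.2, -0.1, 0.1]
```

L averages about -1.2 N (roughly 120 g), so it is empty. I put it back gently and go to M.

```bash
python3 -m handwheel '[[[0,0,0.008,0],[0,0,0.008,0],[0,0,0.006,0],[0,0,0.003,0],[0,0,0.002,0]]]'
python3 -m handwheel '[[[0,0,0.001,0],[0,0,0.001,0],[0,0,0,0],[0,0,0,0]]]'
python3 -m handwheel '[[[0,0,0,0],[0,0,0,0],[0,0,0,0],[0,0,0,0],[0,0,0,0]]]' 100
python3 -m handwheel '[[[0,0,-0.01,0],[0,0,-0.025,0],[0,0,-0.035,0],[0,0,-0.035,0],[0,0,-0.02,0]]]'
python3 -m handwheel '[[[0,0,0,-0.104],[0,0,0,-0.104],[0,0,0,-0.104],[0,0,0,-0.104],[0,0,0,-0.104]]]'
python3 need.py 0.456 -0.0735 0.055 26.3
```

```text
time_s: 5.6
position: [0.5271, 0.1146, 0.0554]
tool_rot: [[-0.998, 0.059, -0.001], [0.059, 0.998, -0.0], [0.001, -0.0, -1.0]]
ft_force: [-0.1, -0.1, -2.5]
grip_width: 0.0537
time_s: 5.93
position: [0.5275, 0.1147, 0.0545]
tool_rot: [[-0.998, 0.059, 0.001], [0.059, 0.998, -0.0], [-0.001, 0.0, -1.0]]
ft_force: [0.4, 0.2, -0.4]
grip_width: 0.0531
time_s: 6.35
position: [0.5274, 0.1147, 0.0544]
tool_rot: [[-0.998, 0.059, 0.0], [0.059, 0.998, -0.0], [-0.0, -0.0, -1.0]]
ft_force: [0.4, 0.3, 0.8]
grip_width: 0.0854
time_s: 6.77
position: [0.5281, 0.1147, 0.1838]
tool_rot: [[-0.998, 0.059, 0.005], [0.059, 0.998, 0.0], [-0.005, 0.0, -1.0]]
ft_force: [0.6, -0.2, 0.7]
grip_width: 0.0848
time_s: 7.18
position: [0.5273, 0.1147, 0.1802]
tool_rot: [[-0.893, -0.45, 0.001], [-0.45, 0.893, -0.0], [-0.001, -0.0, -1.0]]
ft_force: [0.3, 0.1, 0.6]
grip_width: 0.0854
t 7.1833 pos [0.5273 0.1147 0.1802] tooly 116.7 shift now [ 0.1484 -0.136   0.1251] roll rad 0.0074 F [0.28 0.06 0.61] w 0.0854 q6 -117.0
shift after roll [ 0.1474 -0.1371  0.1251]
```

```bash
python3 -m handwheel '[[[0.0184,-0.0171,0,0],[0.0184,-0.0171,0,0],[0.0184,-0.0171,0,0],[0.0184,-0.0171,0,0]]]' >/dev/null
python3 -m handwheel '[[[0.0184,-0.0171,0,0],[0.0184,-0.0171,0,0],[0.0184,-0.0171,0,0],[0.0184,-0.0171,0,0],[0,0,0,0.007]]]'
python3 -m handwheel '[[[0,0,0.015,0],[0,0,0.03,0],[0,0,0.03,0],[0,0,0.025,0],[0,0,0.015,0]]]'
python3 -m handwheel '[[[0,0,0.01,0],[0,0,0,0]]]'
python3 -m handwheel '[[[0,0,0,0],[0,0,0,0],[0,0,0,0],[0,0,0,0],[0,0,0,0]]]' 0 40
python3 -m handwheel '[[[0,0,0,0],[0,0,-0.006,0],[0,0,-0.010,0],[0,0,-0.010,0],[0,0,-0.004,0]]]'
python3 -m handwheel '[[[0,0,0,0],[0,0,0,0],[0,0,0,0]]]'
for i in 1 2 3 4 5 6 7 8 9 10; do python3 -m handwheel '[[[0,0,0,0]]]'|grep ft_; done
```

```text
time_s: 7.93
position: [0.4555, -0.0762, 0.1801]
tool_rot: [[-0.9, -0.436, 0.0], [-0.436, 0.9, -0.001], [0.0, -0.001, -1.0]]
ft_force: [-0.2, 0.4, -0.3]
grip_width: 0.0855
time_s: 8.35
position: [0.4558, -0.0727, 0.0627]
tool_rot: [[-0.899, -0.439, -0.002], [-0.439, 0.899, 0.001], [0.001, 0.002, -1.0]]
ft_force: [-1.0, -0.3, 0.1]
grip_width: 0.0856
time_s: 8.52
position: [0.4559, -0.0728, 0.0532]
tool_rot: [[-0.899, -0.439, -0.003], [-0.439, 0.899, 0.001], [0.002, 0.002, -1.0]]
ft_force: [-1.5, 0.4, -0.5]
grip_width: 0.0854
time_s: 8.93
position: [0.457, -0.0735, 0.0555]
tool_rot: [[-0.899, -0.439, 0.002], [-0.439, 0.899, -0.001], [-0.002, -0.002, -1.0]]
ft_force: [-0.4, 1.2, 6.9]
grip_width: 0.0536
time_s: 9.35
position: [0.4569, -0.0735, 0.0858]
tool_rot: [[-0.899, -0.439, 0.002], [-0.439, 0.899, -0.001], [-0.001, -0.002, -1.0]]
ft_force: [-0.5, 0.1, -0.3]
grip_width: 0.0532
time_s: 9.6
position: [0.4562, -0.0733, 0.084]
tool_rot: [[-0.899, -0.439, -0.001], [-0.439, 0.899, 0.0], [0.0, 0.001, -1.0]]
ft_force: [0.4, 0.1, -1.2]
grip_width: 0.0535
ft_force: [0.6, 0.0, -1.7]
ft_force: [-0.2, -0.3, -0.9]
ft_force: [-0.2, 0.2, -0.5]
ft_force: [0.3, -0.3, -0.9]
ft_force: [0.5, -0.0, -2.2]
ft_force: [0.0, -0.6, -1.3]
ft_force: [-1.0, 0.5, -1.3]
ft_force: [0.2, 1.0, -0.8]
ft_force: [-0.2, 0.3, -1.5]
ft_force: [-0.1, 0.6, -2.0]
```

M averages -1.3 N, so it is empty too. R should be the full one, and I'll verify that by lifting.

```bash
python3 -m handwheel '[[[0,0,0.008,0],[0,0,0.008,0],[0,0,0.006,0],[0,0,0.003,0],[0,0,0.002,0]]]'
python3 -m handwheel '[[[0,0,0.001,0],[0,0,0.001,0],[0,0,0,0],[0,0,0,0]]]'
python3 -m handwheel '[[[0,0,0,0],[0,0,0,0],[0,0,0,0],[0,0,0,0],[0,0,0,0]]]' 100
python3 -m handwheel '[[[0,0,-0.01,0],[0,0,-0.025,0],[0,0,-0.035,0],[0,0,-0.035,0],[0,0,-0.02,0]]]'
python3 -m handwheel '[[[0,0,0,0.11],[0,0,0,0.11],[0,0,0,0.11],[0,0,0,0.11],[0,0,0,0.11]]]'
python3 -m handwheel '[[[0,0,0,0.10],[0,0,0,0],[0,0,0,0]]]'
python3 need.py 0.549 -0.324 0.055 -11
```

```text
time_s: 10.85
position: [0.4562, -0.0733, 0.0565]
tool_rot: [[-0.899, -0.439, -0.001], [-0.439, 0.899, 0.001], [0.001, 0.001, -1.0]]
ft_force: [-0.2, 0.8, -1.3]
grip_width: 0.0538
time_s: 11.18
position: [0.4566, -0.0734, 0.0555]
tool_rot: [[-0.899, -0.439, 0.001], [-0.439, 0.899, -0.0], [-0.0, -0.0, -1.0]]
ft_force: [0.2, -0.4, 0.4]
grip_width: 0.0536
time_s: 11.6
position: [0.4565, -0.0734, 0.0554]
tool_rot: [[-0.899, -0.439, 0.0], [-0.439, 0.899, -0.0], [-0.0, -0.0, -1.0]]
ft_force: [0.1, 0.6, 0.8]
grip_width: 0.0856
time_s: 12.02
position: [0.4571, -0.0736, 0.1837]
tool_rot: [[-0.899, -0.439, 0.004], [-0.439, 0.899, -0.002], [-0.003, -0.003, -1.0]]
ft_force: [0.8, 0.1, -0.4]
grip_width: 0.0853
time_s: 12.43
position: [0.4564, -0.0733, 0.1804]
tool_rot: [[-0.995, 0.101, -0.0], [0.101, 0.995, -0.0], [0.0, -0.0, -1.0]]
ft_force: [-0.3, -0.1, 0.4]
grip_width: 0.0853
time_s: 12.68
position: [0.4564, -0.0733, 0.1803]
tool_rot: [[-0.981, 0.192, -0.0], [0.192, 0.981, 0.0], [0.0, 0.0, -1.0]]
ft_force: [-0.2, -0.4, -0.0]
grip_width: 0.0854
t 12.6833 pos [ 0.4564 -0.0733  0.1803] tooly 79.0 shift now [-0.1389 -0.2283  0.1253] roll rad -0.0008 F [-0.18 -0.4  -0.01] w 0.0854 q6 -103.0
shift after roll [-0.1387 -0.2284  0.1253]
```

```bash
python3 -m handwheel '[[[-0.0139,-0.0228,0,0],[-0.0139,-0.0228,0,0],[-0.0139,-0.0228,0,0],[-0.0139,-0.0228,0,0],[-0.0139,-0.0228,0,0]]]' >/dev/null
python3 -m handwheel '[[[-0.0139,-0.0228,0,0],[-0.0139,-0.0228,0,0],[-0.0139,-0.0228,0,0],[-0.0139,-0.0228,0,0],[-0.0139,-0.0228,0,0]]]'
python3 -m handwheel '[[[0,0,0,0],[0,0,0,0]]]'
python3 -m handwheel '[[[0,0,0.015,0],[0,0,0.03,0],[0,0,0.03,0],[0,0,0.025,0],[0,0,0.015,0]]]'
python3 -m handwheel '[[[0,0,0.01,0],[0,0,0,0]]]'
python3 -m handwheel '[[[0,0,0,0],[0,0,0,0],[0,0,0,0],[0,0,0,0],[0,0,0,0]]]' 0 50
python3 -m handwheel '[[[0,0,0,0],[0,0,-0.006,0],[0,0,-0.010,0],[0,0,-0.010,0],[0,0,-0.004,0]]]'
python3 -m handwheel '[[[0,0,0,0],[0,0,0,0],[0,0,0,0]]]'
for i in 1 2 3 4 5 6 7 8 9 10; do python3 -m handwheel '[[[0,0,0,0]]]'|grep ft_; done
```

```text
time_s: 13.52
position: [0.5487, -0.3253, 0.1801]
tool_rot: [[-0.982, 0.191, -0.0], [0.191, 0.982, 0.0], [0.0, 0.0, -1.0]]
ft_force: [0.7, -0.2, -1.3]
grip_width: 0.0856
time_s: 13.68
position: [0.5483, -0.325, 0.1796]
tool_rot: [[-0.981, 0.193, -0.001], [0.193, 0.981, 0.001], [0.001, 0.0, -1.0]]
ft_force: [-0.2, 0.9, -0.7]
grip_width: 0.0852
time_s: 14.1
position: [0.5474, -0.3221, 0.0627]
tool_rot: [[-0.981, 0.192, -0.003], [0.192, 0.981, 0.003], [0.004, 0.002, -1.0]]
ft_force: [-1.0, 0.4, -0.0]
grip_width: 0.0854
time_s: 14.27
position: [0.5477, -0.3227, 0.0536]
tool_rot: [[-0.981, 0.193, -0.003], [0.193, 0.981, 0.002], [0.003, 0.002, -1.0]]
ft_force: [-0.1, 0.6, 1.1]
grip_width: 0.085
time_s: 14.68
position: [0.5491, -0.3247, 0.0571]
tool_rot: [[-0.981, 0.194, 0.003], [0.194, 0.981, -0.002], [-0.003, -0.002, -1.0]]
ft_force: [-0.8, -0.5, 6.4]
grip_width: 0.0534
time_s: 15.1
position: [0.5489, -0.3243, 0.0874]
tool_rot: [[-0.981, 0.194, 0.002], [0.194, 0.981, -0.001], [-0.002, -0.001, -1.0]]
ft_force: [0.2, -0.7, -3.2]
grip_width: 0.0533
time_s: 15.35
position: [0.5482, -0.3238, 0.0849]
tool_rot: [[-0.981, 0.195, -0.001], [0.195, 0.981, 0.001], [0.001, 0.0, -1.0]]
ft_force: [-0.4, 0.2, -4.3]
grip_width: 0.0536
ft_force: [0.1, 0.2, -3.6]
ft_force: [0.6, -0.0, -3.0]
ft_force: [-0.8, 0.1, -3.3]
ft_force: [0.4, -0.2, -3.7]
ft_force: [0.4, 0.6, -3.2]
ft_force: [-0.3, -0.3, -3.4]
ft_force: [0.3, -0.3, -3.4]
ft_force: [-0.0, 0.2, -3.2]
ft_force: [0.6, 0.2, -3.0]
ft_force: [-0.5, 0.4, -3.9]
```

R reads about -3.4 N (roughly 345 g), so it is the full one. I lift it clear of the others and carry it to the coaster.

```bash
python3 -m handwheel '[[[0,0,-0.015,0],[0,0,-0.03,0],[0,0,-0.035,0],[0,0,-0.03,0],[0,0,-0.015,0]]]'
python3 -m handwheel '[[[0.003,0.010,0,0],[0.0077,0.0239,0,0],[0.0077,0.0239,0,0],[0.0077,0.0239,0,0],[0.0077,0.0239,0,0]]]'
for i in 1 2 3 4; do python3 -m handwheel '[[[0.0077,0.0239,0,0],[0.0077,0.0239,0,0],[0.0077,0.0239,0,0],[0.0077,0.0239,0,0],[0.0077,0.0239,0,0]]]'|grep pos; done
python3 -m handwheel '[[[0.0047,0.0139,0,0],[0,0,0,0],[0,0,0,0]]]'
python3 need.py 0.4765 0.3004 0.0695 -11.2
python3 - <<'E'
from h import *
a,P=look("top"); hsv=cv2.cvtColor(a,cv2.COLOR_RGB2HSV)
b,Q=look("side"); save("pics/s2.png",b)
hs=cv2.cvtColor(b,cv2.COLOR_RGB2HSV)
m=(hs[...,1]>100)&(hs[...,0]<20)&(np.abs(Q[...,2]-.012)<.008)&(np.hypot(Q[...,0]-.485,Q[...,1]-.299)<.08)
p=Q[m];print(len(p),np.median(p,0),(p.min(0)+p.max(0))/2,np.ptp(p,axis=0))
E
```

```text
time_s: 16.6
position: [0.5491, -0.3245, 0.2148]
tool_rot: [[-0.981, 0.194, 0.005], [0.194, 0.981, -0.004], [-0.005, -0.003, -1.0]]
ft_force: [-0.6, -0.9, -3.7]
grip_width: 0.0535
time_s: 17.02
position: [0.5348, -0.2117, 0.2086]
tool_rot: [[-0.981, 0.195, -0.002], [0.195, 0.981, 0.002], [0.003, 0.001, -1.0]]
ft_force: [-0.5, 0.3, -2.9]
grip_width: 0.0536
position: [0.5201, -0.0871, 0.2088]
position: [0.5054, 0.0374, 0.2089]
position: [0.4907, 0.1618, 0.2089]
position: [0.4762, 0.2863, 0.2087]
time_s: 18.93
position: [0.4746, 0.3, 0.2089]
tool_rot: [[-0.981, 0.193, -0.002], [0.193, 0.981, -0.001], [0.002, -0.001, -1.0]]
ft_force: [-0.6, -0.0, -3.4]
grip_width: 0.0534
t 18.9333 pos [0.4746 0.3    0.2089] tooly 78.9 shift now [-0.0021  0.001   0.1394] roll rad 0.0014 F [-0.59 -0.04 -3.39] w 0.0534 q6 -59.0
shift after roll [-0.0021  0.001   0.1394]
1873 [0.48513148 0.30625665 0.01188392] [0.48498955 0.30390678 0.0107337 ] [0.10764651 0.1035882  0.01312814]
```

View pics/s2.png

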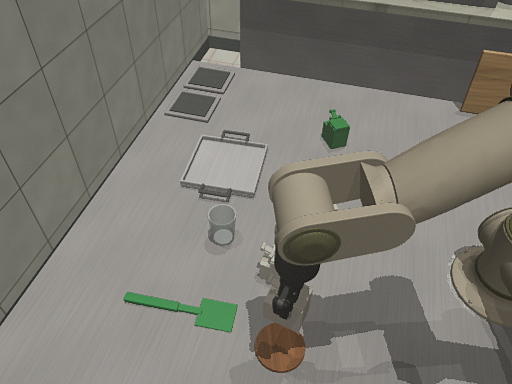

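The view shows the cellar held upright over the coaster at (280,345). The cup (222,225), turner (235,315) and griddle are untouched. The gripper partly hides the coaster here, so I re-measure it from the first side image.

```bash
python3 - <<'E'
from h import *
s=np.load("s.npz")
for i,X in (("a","P"),("b","Q")):
    im,Q=s[i],s[X]; hs=cv2.cvtColor(im,cv2.COLOR_RGB2HSV)
    m=(hs[...,1]>100)&(hs[...,0]<20)&(np.abs(Q[...,2]-.012)<.006)&(np.hypot(Q[...,0]-.485,Q[...,1]-.299)<.08)
    p=Q[m].astype(np.float32);print(len(p),np.median(p,0),cv2.minEnclosingCircle(p[:,:2]),p.mean(0))
E
```

```text
Traceback (most recent call last):
cv2.error: OpenCV(4.12.0) /io/opencv/modules/imgproc/src/shapedescr.cpp:201: error: (-215:Assertion failed) count >= 0 && (depth == CV_32F || depth == CV_32S) in function 'minEnclosingCircle'
```

```bash
python3 - <<'E'
from h import *
s=np.load("s.npz")
for i,X in (("a","P"),("b","Q")):
    im,Q=s[i],s[X]; hs=cv2.cvtColor(im,cv2.COLOR_RGB2HSV)
    m=(hs[...,1]>100)&(hs[...,0]<20)&(np.abs(Q[...,2]-.012)<.006)&(np.hypot(Q[...,0]-.485,Q[...,1]-.299)<.08)
    p=np.ascontiguousarray(Q[m],np.float32);print(len(p),np.median(p,0),cv2.minEnclosingCircle(p[:,:2].copy()),p.mean(0))
E
```

```text
1271 [0.48479056 0.29885772 0.0134547 ] ((0.48509708046913147, 0.29919469356536865), 0.05396513640880585) [0.48485667 0.2988607  0.01339796]
1930 [0.48468637 0.304157   0.01191227] ((0.4851759970188141, 0.3013681471347809), 0.05518166720867157) [0.48472923 0.3038383  0.01188531]
```

```bash
python3 -m handwheel '[[[-0.0015,0.002,0.01,0],[0,0,0.025,0],[0,0,0.03,0],[0,0,0.03,0],[0,0,0.02,0]]]'
python3 -m handwheel '[[[0,0,0.010,0],[0,0,0.004,0],[0,0,0.002,0],[0,0,0,0],[0,0,0,0]]]'
python3 need.py 0.4765 0.3017 0.0695 -11.2
```

```text
time_s: 19.45
position: [0.4768, 0.3, 0.092]
tool_rot: [[-0.981, 0.196, -0.003], [0.196, 0.981, -0.001], [0.003, -0.002, -1.0]]
ft_force: [0.2, -0.8, -4.1]
grip_width: 0.0534
time_s: 19.87
position: [0.4783, 0.3013, 0.0805]
tool_rot: [[-0.981, 0.195, 0.002], [0.195, 0.981, 0.001], [-0.002, 0.001, -1.0]]
ft_force: [0.0, 0.8, -3.0]
grip_width: 0.0536
t 19.8667 pos [0.4783 0.3013 0.0805] tooly 78.8 shift now [0.0019 0.     0.0109] roll rad -0.0004 F [ 0.   0.8 -3. ] w 0.0536 q6 -59.0
shift after roll [0.0019 0.     0.0109]
```

```bash
python3 -m handwheel '[[[0.001,0,0.002,0],[0,0,0.002,0],[0,0,0.002,0],[0,0,0,0],[0,0,0,0]]]'|grep -E "pos|ft"
for i in 1 2 3; do python3 -m handwheel '[[[0,0,0.001,0],[0,0,0.0005,0],[0,0,0,0]]]'|grep -E "pos|ft"; done
```

```text
position: [0.4767, 0.3014, 0.0733]
ft_force: [-0.1, 0.3, -3.0]
position: [0.4767, 0.3013, 0.0717]
ft_force: [-0.6, -1.1, -2.5]
position: [0.4767, 0.3013, 0.0702]
ft_force: [0.1, 0.3, -3.8]
position: [0.4767, 0.3014, 0.0691]
ft_force: [-2.8, -0.8, 0.4]
```

Contact came at z 0.069, as predicted. I let go, rise, and check.

```bash
python3 -m handwheel '[[[0,0,0,0],[0,0,0,0],[0,0,0,0],[0,0,0,0],[0,0,0,0]]]' 100
python3 -m handwheel '[[[0,0,-0.01,0],[0,0,-0.02,0],[0,0,-0.03,0],[0,0,-0.03,0],[0,0,-0.02,0]]]'
python3 -m handwheel '[[[0.03,0,0,0],[0.04,0,0,0],[0.04,0,0,0],[0.03,0,0,0],[0,0,0,0]]]' 0 40
python3 - <<'E'
from h import *
a,P=look("top"); b,Q=look("side")
for X in (P,Q):
    X=X.reshape(-1,3); k=(np.hypot(X[:,0]-.49,X[:,1]-.3)<.07)&(X[:,2]>.06)&(X[:,2]<.115); X=X[k]
    r=cv2.minAreaRect(X[X[:,2]<.097][:,:2].astype(np.float32)*1000); hi=X[X[:,2]>.101]
    print(len(X),r,"lever",hi.mean(0),hi.max(0),hi.min(0)); 
im=np.hstack([cv2.resize(a[190:290,60:200],(448,320)),cv2.resize(b[200:384,170:360],(330,320))])
save("pics/placed.png",im)
E
python3 need.py 0.525 0.292 0.2 -11.2
```

```text
time_s: 21.45
position: [0.4768, 0.3014, 0.0689]
tool_rot: [[-0.981, 0.195, 0.0], [0.195, 0.981, 0.0], [-0.0, 0.0, -1.0]]
ft_force: [0.1, 0.1, 0.1]
grip_width: 0.0856
time_s: 21.87
position: [0.4772, 0.3016, 0.1824]
tool_rot: [[-0.981, 0.194, 0.003], [0.194, 0.981, 0.001], [-0.003, 0.002, -1.0]]
ft_force: [0.6, 0.0, 0.5]
grip_width: 0.0852
time_s: 22.28
position: [0.3345, 0.329, 0.1797]
tool_rot: [[-0.982, 0.191, -0.002], [0.191, 0.982, -0.0], [0.002, -0.0, -1.0]]
ft_force: [0.5, -0.3, 0.6]
grip_width: 0.0255
776 ((485.12884521484375, 300.6148681640625), (55.52081298828125, 75.46783447265625), 79.50311279296875) lever [0.510788   0.29463355 0.10609044] [0.52763477 0.31510591 0.11493308] [0.47468628 0.27967746 0.10105848]
1142 ((484.9078369140625, 301.1178283691406), (56.02098846435547, 75.29415130615234), 78.33431243896484) lever [0.51537715 0.29554021 0.10543231] [0.52828279 0.31569683 0.11168188] [0.49442448 0.28039992 0.10100636]
t 22.3833 pos [0.339  0.329  0.1799] tooly 78.9 shift now [-0.1897 -0.0004 -0.0199] roll rad 0.0013 F [0.98 0.55 0.79] w 0.0099 q6 -49.0
shift after roll [-1.897e-01 -1.000e-04 -1.990e-02]
```

View pics/placed.png

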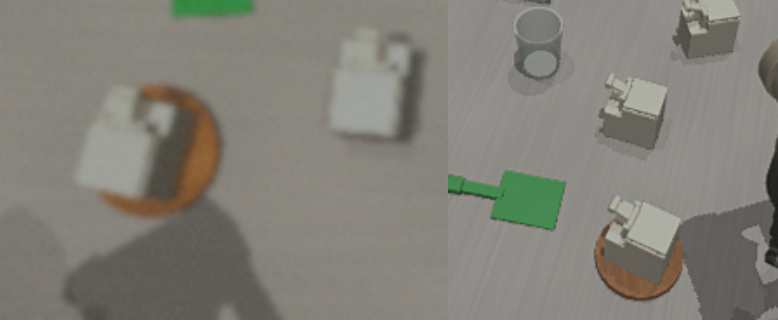

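The cellar stands on the coaster with its measured centre at (0.485, 0.301), against the coaster centre (0.485, 0.300). It is upright and shut, with the lever toward +x (lever crop pixel about (620,210)). The lever press point is (0.524, 0.293).

```bash
python3 -m handwheel '[[[-0.0236,0,0,0],[-0.0236,0,0,0],[-0.0236,0,0,0],[-0.0236,0,0,0],[-0.0236,0,0,0]]]' 0 >/dev/null
python3 -m handwheel '[[[-0.0236,0,0,0],[-0.0236,0,0,0],[-0.0236,0.001,0,0],[0,0,0,0],[0,0,0,0]]]' >/dev/null
python3 -m handwheel '[[[0,0,0.01,0],[0,0,0.015,0],[0,0,0.01,0],[0,0,0,0],[0,0,0,0]]]'
python3 need.py 0.5243 0.2932 0.127 -11.2
```

```text
time_s: 23.63
position: [0.5242, 0.293, 0.1434]
tool_rot: [[-0.981, 0.194, -0.001], [0.194, 0.981, -0.0], [0.001, -0.001, -1.0]]
ft_force: [-0.2, -0.2, -0.3]
grip_width: -0.0001
t 23.6333 pos [0.5242 0.293  0.1434] tooly 78.8 shift now [-0.      0.0003  0.0164] roll rad 0.0001 F [-0.21 -0.16 -0.26] w -0.0001 q6 -61.0
shift after roll [-0.      0.0003  0.0164]
```

```bash
python3 -m handwheel '[[[0,0,0.005,0],[0,0,0.005,0],[0,0,0.004,0],[0,0,0,0]]]'|grep -E "pos|ft"
for i in 1 2 3 4 5; do python3 -m handwheel '[[[0,0,0.002,0],[0,0,0.002,0],[0,0,0,0]]]'|grep -E "pos|ft"; done
```

```text
position: [0.5244, 0.2928, 0.129]
ft_force: [0.1, 0.7, -1.0]
position: [0.525, 0.2929, 0.1258]
ft_force: [0.4, 0.5, -0.7]
position: [0.5248, 0.2928, 0.1215]
ft_force: [0.5, -0.9, 0.1]
position: [0.5246, 0.2928, 0.1173]
ft_force: [0.7, -1.1, -0.6]
position: [0.5246, 0.2928, 0.1133]
ft_force: [-0.5, -0.6, -0.8]
position: [0.5245, 0.2929, 0.1093]
ft_force: [0.0, -0.3, 0.2]
```

No clear force so far; I check before going on.

```bash
python3 - <<'E'
from h import *
b,Q=look("side")
save("pics/press.png",cv2.resize(b[190:384,170:390],(680,600)))
E
for i in 1 2 3 4 5 6; do python3 -m handwheel '[[[0,0,0,0]]]'|grep ft; done
```

```text
ft_force: [-0.0, 0.1, -0.3]
ft_force: [-0.1, 0.8, 1.0]
ft_force: [0.5, -0.4, -0.5]
ft_force: [-0.7, 0.6, -0.1]
ft_force: [-0.7, 1.1, -0.1]
ft_force: [-0.7, 0.3, 0.8]
```

View pics/press.png

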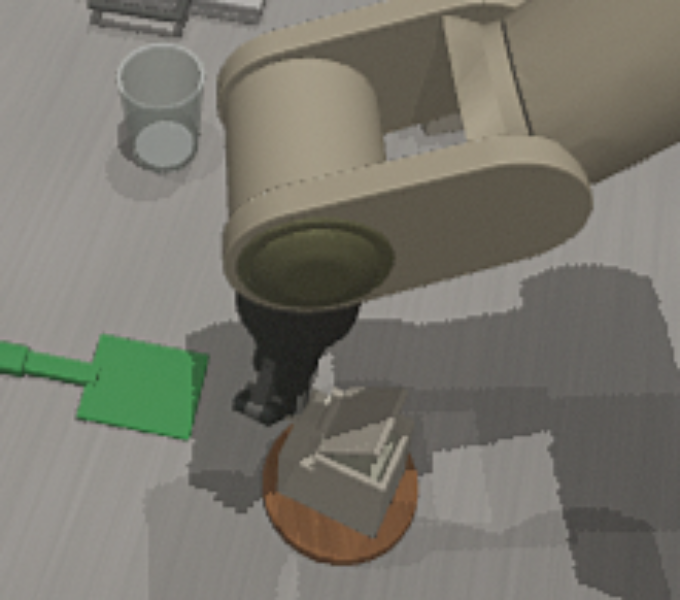

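The lid, at about (365,420), is partly raised, so the lever is being pressed; I continue until I feel the stop.

```bash
for i in 1 2 3 4; do python3 -m handwheel '[[[0,0,0.0015,0],[0,0,0.001,0],[0,0,0,0]]]'|grep -E "pos|ft"; done
```

```text
position: [0.5247, 0.2929, 0.1071]
ft_force: [-0.2, -0.1, 0.6]
position: [0.5247, 0.2929, 0.1046]
ft_force: [0.1, 0.3, 0.0]
position: [0.5247, 0.2929, 0.1021]
ft_force: [-0.1, -0.2, 0.6]
position: [0.5253, 0.2929, 0.1009]
ft_force: [-2.0, -0.4, 8.2]
```

The stop is felt at z 0.101, as expected. I retreat straight up and check.

```bash
python3 -m handwheel '[[[0,0,0,0],[0,0,-0.005,0],[0,0,-0.02,0],[0,0,-0.03,0],[0,0,-0.035,0]]]'|grep -E "pos|ft"
python3 -m handwheel '[[[0,0,-0.035,0],[0,0,-0.02,0],[0,0,0,0]]]' >/dev/null
python3 -m handwheel '[[[0.03,0,0,0],[0.04,0,0,0],[0.04,0,0,0],[0.04,0,0,0],[0.03,0,0,0]]]'|grep -E "pos|ft"
python3 -m handwheel '[[[0,0,0,0],[0,0,0,0],[0,0,0,0]]]'|grep -E "time|pos|ft"
python3 - <<'E'
from h import *
s0=np.load("s.npz")
a,P=look("top"); b,Q=look("side")
for nm,X in (("top",P),("side",Q)):
    X=X.reshape(-1,3); d=X[:,:2]-[.485,.3008]; t=np.radians(-11.2)
    e=np.c_[d@[np.cos(t),np.sin(t)],d@[-np.sin(t),np.cos(t)],X[:,2]-.012]
    k=(np.abs(e[:,0])<.06)&(np.abs(e[:,1])<.024)&(e[:,2]>.087)&(e[:,2]<.16); l=e[k]
    f=np.polyfit(l[:,0],l[:,2],1); print(nm,"lid pts",len(l),"angle",np.degrees(np.arctan(f[0])),"x",l[:,0].min(),l[:,0].max(),"zmax",l[:,2].max())
    b2=e[(np.abs(e[:,0])<.045)&(np.abs(e[:,1])<.035)&(e[:,2]>.045)&(e[:,2]<.08)]
    print(cv2.minAreaRect(b2[:,:2].astype(np.float32).copy()))
    for n,c in dict(L=(.536,.114),M=(.463,-.07)).items():
        k=(np.hypot(*(X[:,:2]-c).T)<.07)&(X[:,2]>.045); T=X[k]
        print(n,np.round(cv2.minAreaRect(T[T[:,2]<.087][:,:2].astype(np.float32)*1000)[0],1),T[:,2].max().round(3))
c=np.hstack([cv2.resize(a[90:280,80:290],(400,362)),cv2.resize(b[100:384,150:370],(400,516))[154:]])
save("pics/final.png",c)
E
```

```text
position: [0.5242, 0.2925, 0.1895]
ft_force: [-0.1, -0.2, -0.6]
position: [0.3453, 0.3278, 0.2441]
ft_force: [0.1, 0.7, 0.3]
time_s: 28.1
position: [0.3488, 0.3278, 0.2445]
ft_force: [0.0, 0.1, 0.9]
top lid pts 273 angle -55.32488684594482 x -0.01673479304261913 0.018564738693939323 zmax 0.1320746431887808
((0.0012985840439796448, -0.0001328345388174057), (0.056014224886894226, 0.07547657936811447), 89.85073852539062)
L [535.5 115.4] 0.103
M [462.4 -70.1] 0.102
side lid pts 295 angle -55.21449800440486 x -0.01701726207959833 0.01884644740630506 zmax 0.13042375723312694
((0.000978626310825348, 4.538334906101227e-05), (0.05616088956594467, 0.07630951702594757), 89.82501983642578)
L [535.  116.3] 0.1
M [461.2 -68.5] 0.1
```

View pics/final.png

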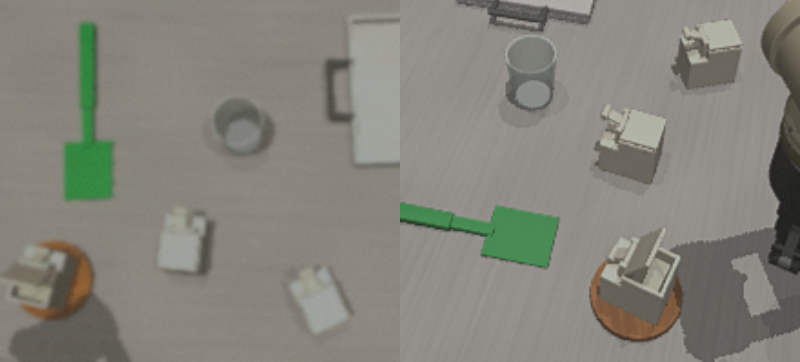

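Final picture: the lid on the coaster cellar, at (645,255), is wide open. L and M are shut and upright, and the cup, turner and griddle look undisturbed. The lid tip is at x -17, z about +130 mm in the cellar frame, which fits the 60° stop (-18, +128). I hand in.

```bash
python3 -c "
from rig import env
print(env.close_job(), env.observe()['time_s'])"
```

```text
the job is handed in; nothing more can be done
the job is handed in; nothing more can be done
```

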